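# Tip the spent cells through the flap of the used-cell box

### The job

Take the aluminium scoop off the scale by its bar grip, push the one-way flap of the grey used-cell box open with the scoop's nose (not with the fingers) and tip all three spent cells through it into the box, without fingering the cells. Then draw the scoop out so that the flap falls shut, and stand the empty scoop upright on the scale pan again, near its middle. Leave the jar and the tape roll where they are.

Things in the scene. Friction and masses are not known exactly. Their poses are not given: they have to be found in the camera images.
- scoop: open aluminium scoop, 156 mm long, 76 mm wide, 0.12 to 0.2 kg empty. Origin: underside, below the middle of the floor; +x to the open nose, z up. Floor 4 mm thick, side walls 4 mm thick, 32 mm high (35 with the rolled edge) right up to the nose. Its cells stay put while it is tilted under 15 degrees and moved smoothly, and slide out when tipped 35 to 45 degrees nose-down
- scoop_grip (a point): place to grasp, on the scoop's black bar grip (x = -43, z = 75 mm of the scoop). The bar runs along the scoop's x above its rear half: 16 mm wide, 18 mm high, from x = -81 to -15 mm; clear space of 30 mm at both sides, 48 mm of height free below it to the cells
- scoop_nose (a point): middle of the lower floor edge at the scoop's open nose (x = 75, z = 0 mm of the scoop); no lip there
- cell_1: spent AA cell, black sleeve, 51 mm long, 15 mm thick; origin at the middle of the side it lies on, long axis = its y. It starts lying in the scoop, lengthwise with it (23 g); right-hand one of the three (scoop's -y)
- cell_2: spent AA cell, green sleeve, 51 mm long, 15 mm thick; origin at the middle of the side it lies on, long axis = its y. It starts lying in the scoop, lengthwise with it (23 g); middle one
- cell_3: spent AA cell, black sleeve, 51 mm long, 15 mm thick; origin at the middle of the side it lies on, long axis = its y. It starts lying in the scoop, lengthwise with it (23 g); left-hand one (scoop's +y)
- cell_box: grey closed steel box fixed to the bench, 150 mm deep (x), 130 wide (y), 176 high; origin: centre of its underside. Its front, at x = -75 mm, looks to its own -x and has a centred port 100 mm wide, from z = 70 mm (sill) to 160 mm, closed by the flap. Walls 5 mm, inner floor at z = 6 mm
- flap (a joint): angle (rad) of the steel flap filling the port (96 mm wide, 89 long), hinged on its top edge at x = -71, z = 162 mm of the box; 0 = shut, hanging; grows to 1.35 as its lower edge swings into the box (+x). It cannot swing outward. A weak spring and its weight (under 1 N at the lower edge) shut it by itself
- scale: low bench scale fixed to the bench: black base with a flat dark steel pan, 172 mm (x) by 152 mm (y), pan top 40 mm above the bench; origin: centre of its underside. The scoop starts on it
- sample_jar: white jar with yellow lid, 68 mm across, 73 mm high, bystander; origin: centre of its underside
- tape_roll: roll of brown tape lying flat, 102 mm across, 48 mm high, bystander; origin: centre of its underside

How it is judged:
By the outcome, as a careful person would: the job done as asked, in the order asked, and still so for the second after the job is handed in, with the robot touching nothing.
It also fails if it takes over 54 s, if anything falls off the work surface, if the arm or the gripper's body presses on something with over 40 N, if the wrist force passes 120 N, or if a joint passes its speed limit or range.

### The arm

A 6-joint arm with a two-finger parallel gripper is mounted at the origin on the work surface; the furniture and walls round the work are solid. World frame = base frame: x ahead of the robot, y to its left, z up, the work surface at z = 0. Lengths are in mm, angles in rad, forces in N, time in s.
With the tool pointing down it reaches from about 425 to 950 mm from the base axis. Payload 14.7 kg.
Tool frame: the origin (TCP) lies at the very end of the fingers, on their centre line; the grasp point (between the pads) lies 19 mm behind it; z points along the fingers, x is the direction in which the jaws open and shut, and the axes are right-handed (so a half turn about z gives the same grasp; the last joint's range is limited). The gripper opens to 85 mm and grips with 20 to 120 N. Pads are 22 mm wide; open, the fingers measure 114 mm over their backs; the gripper's body (76 mm by 85 mm) begins 54 mm behind the grasp point. The pads swing forward as they close: fully open they stand 13 mm farther back than shut.
Start: joints at [1.169, 0.48, 1.596, -0, 1.065, -0.047], TCP at [225.788, 609.518, 231.297] pointing down, gripper open.
Joint ranges: [-2.75, 2.75], [-0.82, 2.05], [0.23, 2.67], [-1.56, 4.7], [0.09, 2.69], [-2.92, 2.92]. Speed limits (rad/s): [1.89, 1.89, 2.39, 3.01, 3.01, 3.01].

### API

Orientations are given as a unit quaternion [w, x, y, z].
In Python, from rig import env, get_image, get_calibration, workorder, find_in, outline_of gives the robot as it stands. The module is installed in compiled form; this text tells all that it offers.
- The arm moves only by the tool step_arm, never from a script. Its argument "increments" is a list that holds one entry, the list of rows, each a list of 7 numbers: the opening, from -1 (shut) to 1 (fully open), then the shift along the tool's x, y, z in units of 30 mm (1.0 is 30 mm), then the turn, a rotation vector about the tool's x, y, z in units of 5 degrees (1.0 is 5 degrees). A call has 1 to 20 rows; each row shifts and turns the commanded pose from where the row before left it, along the tool's axes as they then stand; what a row does not reach is not made up. A row lasts 1/8 s, in which the tool goes at most 62.5 mm and 10.7 degrees, less where a joint would pass 70% of its speed; a pose out of reach is approached as far as the arm can. A call is refused whole if a number of a shift passes 1 or a number of a turn 1, either way. A call with a gripper value outside its range is refused whole. The fingers move at their own pace and stop on an object; the grip force is fixed at half the most. Time passes only in rows, so rows that do not move let the fingers close. It gives the time, the measured TCP pose, the force and the opening at its end, in the units of the state.
- env.observe(): the state, without advancing time (a new reading comes with each control period).
- get_image(name): name is "scene" or "top" or "wrist"; returns the picture (400x640x3 uint8, red, green, blue); there is no depth.
- get_calibration(name): a dict with "mtx" (3x3 intrinsics, pixels), "T" (4x4, takes a point from camera to world coordinates). Camera axes: x right, y up, looking along -z (the intrinsics and any distortion apply to the point x, -y, -z); pixel columns grow to the right and rows downward; lengths in mm; the calibration is good to about 2 mm. A picture is of the moment at which its call begins: read the wrist's pose just before it. get_calibration takes no time and is no camera call; for the wrist camera it gives the pose at the moment of the call.
- workorder.finish_job(): hands the job in, once; it reports no verdict.
Trained networks look in the newest picture that a camera, given by its name, has taken for a name from the list of things; names that differ only in an ending like _2 or _b are one class to them, and where a whole thing is asked for, a point or a joint stands for the part that bears it (a point fixed in the world has none). Each returns a list of dicts, best first, with "conf" (0 to 1); they miss things now and then, are a little off and sometimes report something else, mostly with a low value. They report only what shows in the picture. A call takes as long as a camera call.
- find_in(query, camera): "box" ([left, top, right, bottom] as shares, 0 to 1, of the picture: columns of its width, rows of its height, round what is visible of it).
- outline_of(query, camera): "mask" (400x640 bool, what is visible of it) and "box" ([left, top, right, bottom] as shares, 0 to 1, of the picture: columns of its width, rows of its height, round what is visible of it).
The state is a dict: "time_s": time; "joints": joint angles; "qvel": joint speeds; "tau": joint torques, N m; "position": TCP position; "eef_rot": TCP orientation; "wrist_force": force on the tool from outside, world axes, zero at the start; "ft_torque": the same for the moment, N m; "gripper_width": finger opening in mm.
Only numpy, scipy, OpenCV 4.12 (cv2) and the standard library are available. Lean on these libraries where they do the work, as an engineer would, in place of code of your own. Each camera call takes 0.05 s, during which the arm holds its last target.

## Working session

There is one attempt and no reset: what is moved stays moved. The work goes in short steps, Python scripts to look and compute and a tool call to move; the robot and the scene stay as the last step left them, time stands still between calls to the robot, and variables do not carry over. Pictures are saved under pics/ and viewed, and the job is handed in when it is done.

Besides the shell and the picture viewer there is one more tool, called after "Emit:" by a JSON object that holds its "op" and its "data", one argument or row to a line. step_arm: Moves the arm, as the interface text tells. Its arguments: {"type":"object","properties":{"increments":{"type":"array","items":{"type":"array","items":{"type":"array","items":{"type":"number"}}}}},"required":["increments"]}

```bash
mkdir -p pics; ls; python3 - <<'E'
from rig import env,get_image,get_calibration
import cv2,json
print(env.observe())
for n in ["scene","top","wrist"]:
    im=get_image(n); cv2.imwrite(f"pics/{n}0.png",im[:,:,::-1]); c=get_calibration(n); print(n,c["mtx"],c["T"], c.keys())
E
```

```text
pics
{'time_s': 0.0, 'joints': array([ 1.16939513e+00,  4.80831211e-01,  1.59689749e+00, -4.37599577e-05,
        1.06504809e+00, -4.65363454e-02]), 'qvel': array([ 0.00039502, -0.0004647 ,  0.00046145, -0.00076623,  0.00010531,
        0.00063813]), 'tau': array([-5.28752629e-03, -9.50640249e+01, -4.30169070e+01, -6.12375461e-04,
        1.21433922e-02, -3.76365017e-05]), 'position': array([225.64597714, 609.13986441, 230.66397457]), 'eef_rot': array([ 3.31411665e-04,  8.20805478e-01,  5.71207507e-01, -4.90994229e-04]), 'wrist_force': array([-0.19104532, -0.91380041, -0.50327741]), 'ft_torque': array([ 0.02347124,  0.02469077, -0.00305148]), 'gripper_width': 85.57332504834899}
scene [[504.18727341   0.         322.88159963]
 [  0.         504.18727341 206.3829932 ]
 [  0.           0.           1.        ]] [[-8.01194022e-01  3.37230940e-01 -4.94331298e-01  1.53742077e+02]
 [-5.98389761e-01 -4.57331356e-01  6.57858438e-01  3.60633429e+02]
 [-4.22298340e-03  8.22875035e-01  5.68206690e-01  6.09058305e+02]
 [ 0.00000000e+00  0.00000000e+00  0.00000000e+00  1.00000000e+00]] dict_keys([
[... 162 characters left out ...]
 9.96015516e-01 -8.86308206e-02  4.86711957e+02]
 [-9.99812195e-01 -8.36483481e-03  1.74815182e-02 -1.87524636e+02]
 [ 1.66704812e-02  8.87869410e-02  9.95911128e-01  9.54679109e+02]
 [ 0.00000000e+00  0.00000000e+00  0.00000000e+00  1.00000000e+00]] dict_keys(['mtx', 'T'])
wrist [[283.25492378   0.         315.29747086]
 [  0.         283.25492378 196.14868711]
 [  0.           0.           1.        ]] [[ 3.48559285e-01 -8.95890543e-01 -2.75475151e-01  1.56269932e+02]
 [ 9.37286501e-01  3.32956916e-01  1.03119867e-01  6.35832595e+02]
 [-6.62756877e-04 -2.94142528e-01  9.55761337e-01  3.72633465e+02]
 [ 0.00000000e+00  0.00000000e+00  0.00000000e+00  1.00000000e+00]] dict_keys(['mtx', 'T'])
```

View pics/scene0.png

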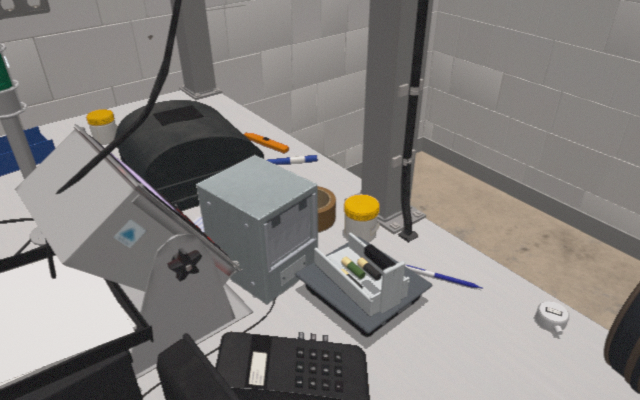

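View pics/top0.png

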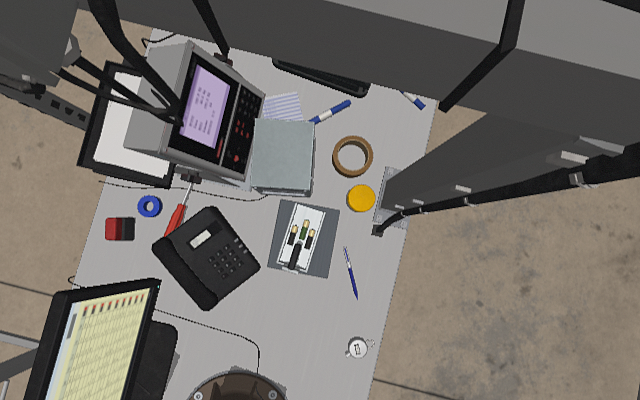

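View pics/wrist0.png

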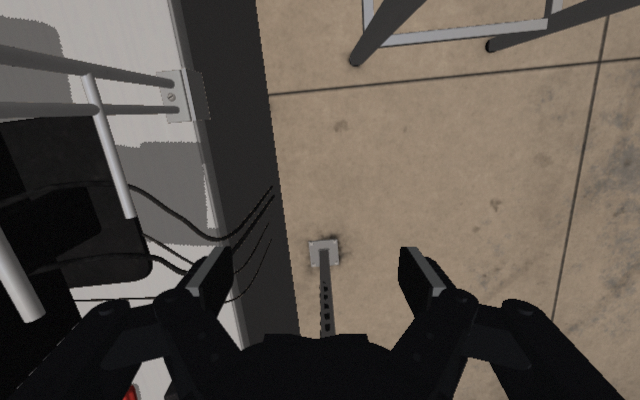

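The scene shows the box at (258,230), the scoop on the scale at (365,275), and the jar and tape behind them. The top view has the box at (283,155) and the scoop at (300,240) with its grip at the bottom, so its nose points to the box. Next I measure with the networks.

```bash
cat > h.py <<'E'
import numpy as np,cv2
from rig import env,get_image,get_calibration,workorder,find_in,outline_of
from scipy.spatial.transform import Rotation as R
def project(cal,P):
    T=cal["T"];p=(np.atleast_2d(P)-T[:3,3])@T[:3,:3]
    p=p*[1,-1,-1];q=p@cal["mtx"].T
    return q[:,:2]/q[:,2:]
def ray(cal,uv):
    T=cal["T"];d=np.linalg.inv(cal["mtx"])@[uv[0],uv[1],1.];d=d*[1,-1,-1];d=T[:3,:3]@d
    return T[:3,3],d/np.linalg.norm(d)
def onz(cal,uv,z):
    o,d=ray(cal,uv);return o+d*(z-o[2])/d[2]
def tri(l):
    A=np.zeros((3,3));b=np.zeros(3)
    for cal,uv in l:
        o,d=ray(cal,uv);M=np.eye(3)-np.outer(d,d);A+=M;b+=M@o
    X=np.linalg.solve(A,b);return X,[np.linalg.norm(np.cross(X-ray(c,u)[0],ray(c,u)[1])) for c,u in l]
E
python3 - <<'E'
from h import *
for n in ["scene","top"]:
    im=get_image(n)
    for q in ["scoop","scoop_grip","cell_box","flap","scale","sample_jar","tape_roll","cell_1","cell_2","scoop_nose"]:
        r=outline_of(q,n)
        for a in r[:3]:
            b=np.array(a["box"])*[640,400,640,400]; m=a["mask"]; ys,xs=np.nonzero(m)
            c=cv2.minAreaRect(np.c_[xs,ys].astype(np.float32))
            print(n,q,round(a["conf"],2),b.round(),(round(xs.mean(),1),round(ys.mean(),1)),np.round(cv2.boxPoints(c)).tolist())
        if r: np.save(f"m_{n}_{q}.npy",r[0]["mask"])
import cv2
for n,(x0,y0,x1,y1) in {"scene":(190,150,450,340),"top":(230,90,430,300)}.items():
    im=cv2.imread(f"pics/{n}0.png")[y0:y1,x0:x1]; s=min(800/(x1-x0),600/(y1-y0)); cv2.imwrite(f"pics/{n}0z.png",cv2.resize(im,None,fx=s,fy=s,interpolation=cv2.INTER_CUBIC)); print(s)
E
```

```text
scene scoop 0.91 [314. 231. 411. 317.] (np.float64(365.8), np.float64(276.2)) [[307.0, 255.0], [351.0, 210.0], [421.0, 280.0], [376.0, 324.0]]
scene scoop_grip 0.87 [313. 232. 409. 316.] (np.float64(365.8), np.float64(275.9)) [[307.0, 257.0], [350.0, 211.0], [421.0, 279.0], [378.0, 325.0]]
scene cell_box 0.7 [197. 159. 317. 299.] (np.float64(261.2), np.float64(223.5)) [[183.0, 192.0], [288.0, 134.0], [354.0, 254.0], [249.0, 312.0]]
scene flap 0.6 [268. 202. 312. 268.] (np.float64(288.6), np.float64(230.8)) [[250.0, 234.0], [305.0, 196.0], [327.0, 227.0], [271.0, 265.0]]
scene scale 0.93 [295. 238. 433. 337.] (np.float64(357.5), np.float64(297.3)) [[291.0, 278.0], [343.0, 213.0], [431.0, 285.0], [379.0, 349.0]]
scene sample_jar 0.92 [346. 192. 379. 242.] (np.float64(361.0), np.float64(216.5)) [[341.0, 240.0], [344.0, 193.0], [380.0, 195.0], [377.0, 242.0]]
scene tape_roll 0.67 [317. 188. 337. 233.] (np.float64(325.6), np.float64(208.1)) [[317.0, 187.0], [335.0, 187.0], [335.0, 230.0], [317.0, 230.0]]
scene cell_1 0.81 [358. 260. 381. 279.] (np.float64(368.9), np.float64(269.1)) [[355.
[... 1690 characters left out ...]
(292.3), np.float64(234.5)) [[286.0, 243.0], [292.0, 224.0], [299.0, 226.0], [292.0, 245.0]]
top cell_1 0.55 [300. 217. 312. 242.] (np.float64(304.0), np.float64(228.8)) [[298.0, 238.0], [304.0, 218.0], [310.0, 220.0], [304.0, 240.0]]
top cell_2 0.69 [288. 224. 300. 246.] (np.float64(292.3), np.float64(234.5)) [[286.0, 243.0], [292.0, 224.0], [299.0, 226.0], [292.0, 245.0]]
top cell_2 0.55 [300. 217. 312. 242.] (np.float64(304.0), np.float64(228.8)) [[298.0, 238.0], [304.0, 218.0], [310.0, 220.0], [304.0, 240.0]]
top scoop_nose 0.97 [275. 205. 327. 274.] (np.float64(299.7), np.float64(239.0)) [[273.0, 266.0], [295.0, 202.0], [326.0, 212.0], [305.0, 277.0]]
3.076923076923077
2.857142857142857
```

View pics/scene0z.png

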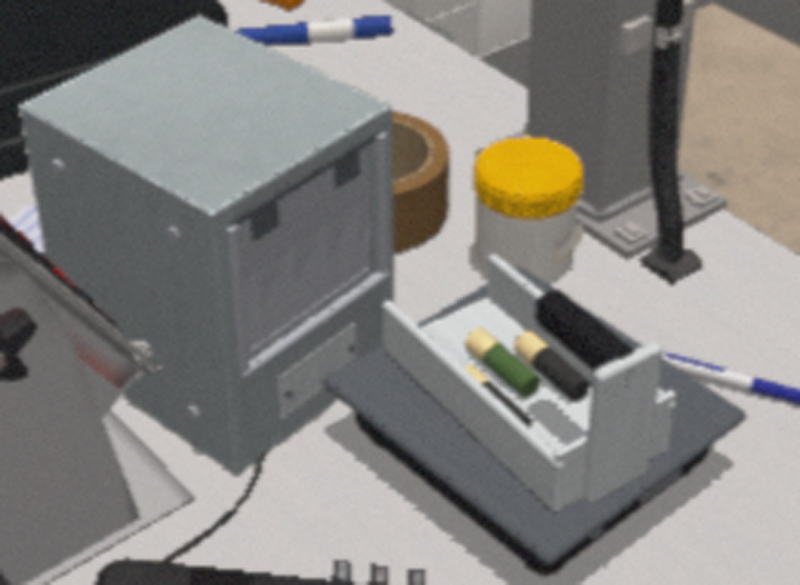

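View pics/top0z.png

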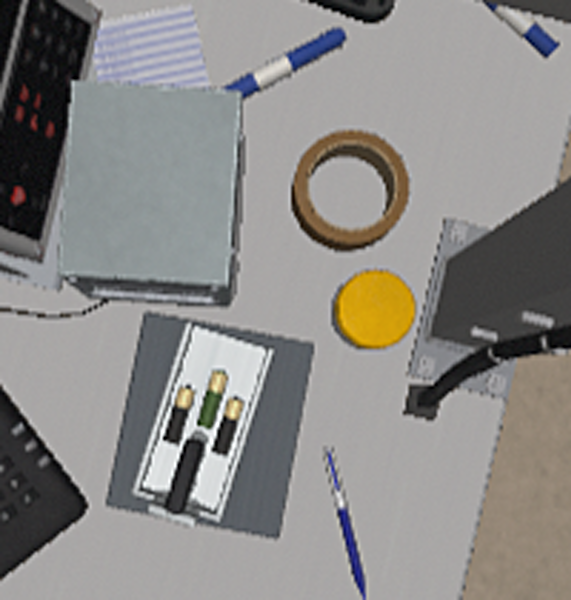

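```bash
cat > fit.py <<'E'
from h import *
from scipy.optimize import least_squares
S=get_calibration("scene");T=get_calibration("top")
sc=lambda l:np.array(l)/3.0769+[190,150]
tp=lambda l:np.array(l)/2.85714+[230,90]
def fit(name,sets,x0,freez=False):
    def pts(p,L):
        L=np.array(L,float);c,s=np.cos(p[2]),np.sin(p[2])
        return np.c_[p[0]+c*L[:,0]-s*L[:,1],p[1]+s*L[:,0]+c*L[:,1],L[:,2]+p[3]]
    f=lambda p:np.concatenate([(project(c,pts(p,L))-uv).ravel() for c,L,uv in sets])
    r=least_squares(f,x0,loss='soft_l1',x_scale=[10,10,.1,10])
    print(name,r.x.round(3),"res",f(r.x).round(1).tolist());return r.x
bt=[[-75,65,176],[-75,-65,176],[75,-65,176],[75,65,176]]
fit("box",[(S,bt,sc([[213,213],[390,105],[200,18],[22,108]])),(T,bt,tp([[62,277],[236,285],[242,95],[75,82]]))],[600,-100,0,0])
pn=[[86,76,40],[86,-76,40],[-86,-76,40],[-86,76,40]]
fit("scale",[(S,[pn[0],pn[3],pn[2]],sc([[325,383],[545,562],[743,412]])),(T,pn,tp([[145,312],[313,345],[278,538],[107,508]]))],[400,-200,0,0])
tw=[[75,38,35],[75,-38,35],[-75,-38,35],[-75,38,35]]
g=[[-15,0,84],[-81,0,84]]
fit("scoop",[(S,tw[:2],sc([[385,303],[490,257]])),(T,tw+g,tp([[188,322],[272,348],[217,523],[135,493],[201,435],[178,512]]))],[400,-200,0,40])
g2=[[-15,0,84],[-81,0,84]]
fit("scoopgrip",[(S,[[-15,0,84]],sc([[552,296]])),(T,g,tp([[201,433],[178,512]]))],[400,-200,-.2,40])
for n,a,b in [("jar",(361,203),(361,197))]: print(n,tri([(S,a),(T,b)]))
print("tape",onz(T,(352.3,156),48), "jar",onz(T,(361,197.5),73))
E
python3 fit.py
```

```text
box [ 6.55312e+02 -1.31303e+02 -6.30000e-02 -3.04300e+00] res [1.8, 1.1, 2.2, 0.0, 0.3, -0.4, -0.4, 0.1, -0.6, -0.6, -0.8, -0.1, 0.8, -1.9, -0.5, -0.8]
scale [ 4.71073e+02 -1.71147e+02 -1.97000e-01 -2.29300e+00] res [-1.2, -0.6, 1.8, 0.4, 2.3, 0.6, -0.3, -0.7, 0.5, -0.9, 0.1, 0.0, -0.7, -1.0]
scoop [ 4.75121e+02 -1.67299e+02 -3.03000e-01  3.52410e+01] res [-0.6, 0.9, 0.8, -0.6, 0.1, -0.5, 0.8, -0.5, 2.0, -1.4, 0.1, -0.2, -0.9, 1.0, -1.5, 2.5]
scoopgrip [ 4.77555e+02 -1.72957e+02 -3.42000e-01  2.92820e+01] res [-1.2, 0.0, 1.4, 0.5, -0.2, 0.6]
jar (array([ 568.69580623, -310.90902795,   73.55047959]), [np.float64(0.2654747944324478), np.float64(0.2654747944324884)])
tape [ 674.85087386 -294.59774581   48.        ] jar [ 567.75997268 -310.82270489   73.        ]
```

```bash
python3 - <<'E'
from h import *
S=get_calibration("scene");T=get_calibration("top")
for p in [(370,215),(395,225),(425,212),(180,100),(218,92)]: print("S z0",p,onz(S,p,0).round())
for p in [(375,222),(390,168),(392,205)]: print("T z0",p,onz(T,p,0).round())
for a,b in [((238,266),(246,187)),((78,132),(192,42)),((150,250),(165,185)),((20,190),(130,150)),((120,190),(262,95))]:
    x,e=tri([(S,a),(T,b)]);print(a,b,x.round(),np.round(e))
for y in (0,-100,-200,-300):
  for x in (600,700,800): print((x,y),[ (z,project(T,[x,y,z]).round()[0].tolist()) for z in (300,450,600)])
E
```

```text
S z0 (370, 215) [ 586. -377.    0.]
S z0 (395, 225) [ 527. -378.    0.]
S z0 (425, 212) [ 500. -455.    0.]
S z0 (180, 100) [1381. -545.    0.]
S z0 (218, 92) [1334. -659.    0.]
T z0 (375, 222) [ 510. -356.    0.]
T z0 (390, 168) [ 652. -399.    0.]
T z0 (392, 205) [ 554. -402.    0.]
(238, 266) (246, 187) [600. -32.  96.] [9. 9.]
(78, 132) (192, 42) [851.  36. 277.] [0. 0.]
(150, 250) (165, 185) [589. 108. 225.] [9. 9.]
(20, 190) (130, 150) [657. 168. 307.] [37. 37.]
(120, 190) (262, 95) [835. -43. 132.] [46. 46.]
(600, 0) [(300, [205.0, 169.0]), (450, [174.0, 151.0]), (600, [118.0, 118.0])]
(700, 0) [(300, [206.0, 115.0]), (450, [176.0, 81.0]), (600, [122.0, 20.0])]
(800, 0) [(300, [207.0, 62.0]), (450, [178.0, 14.0]), (600, [125.0, -72.0])]
(600, -100) [(300, [261.0, 169.0]), (450, [247.0, 151.0]), (600, [220.0, 117.0])]
(700, -100) [(300, [261.0, 115.0]), (450, [247.0, 81.0]), (600, [222.0, 20.0])]
(800, -100) [(300, [261.0, 62.0]), (450, [248.0, 14.0]), (600, [223.0, -72.0])]
(600, -200) [(300, [317.0, 169.0]), (450, [319.0, 150.0]), (600, [322.0, 117.0])]
(700, -200) [(300, [316.0, 114.0]), (450, [318.0, 81.0]), (600, [321.0, 20.0])]
(800, -200) [(300, [316.0, 62.0]), (450, [317.0, 14.0]), (600, [320.0, -71.0])]
(600, -300) [(300, [372.0, 168.0]), (450, [390.0, 150.0]), (600, [422.0, 116.0])]
(700, -300) [(300, [371.0, 114.0]), (450, [388.0, 81.0]), (600, [419.0, 20.0])]
(800, -300) [(300, [369.0, 62.0]), (450, [386.0, 14.0]), (600, [416.0, -71.0])]
```

```bash
python3 - <<'E'
import cv2
im=cv2.imread("pics/scene0.png")[60:400,0:330]; cv2.imwrite("pics/a.png",cv2.resize(im,None,fx=1.75,fy=1.75,interpolation=cv2.INTER_CUBIC))
im=cv2.imread("pics/top0.png")[0:210,60:460]; cv2.imwrite("pics/b.png",cv2.resize(im,None,fx=2,fy=2,interpolation=cv2.INTER_CUBIC))
E
```

```text
(no output)
```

View pics/a.png

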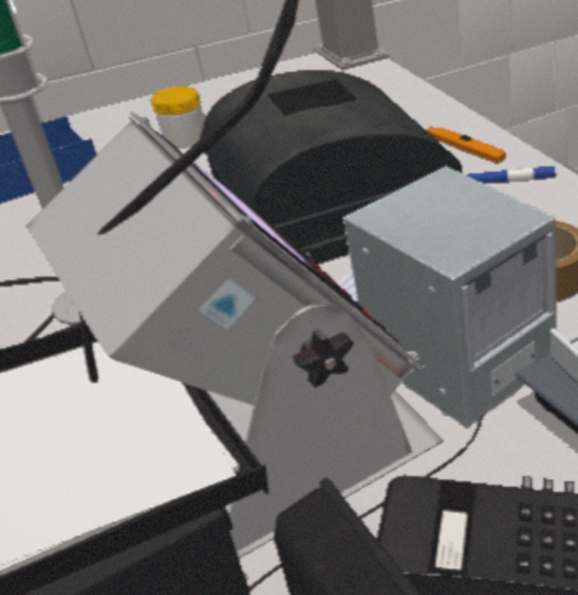

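View pics/b.png

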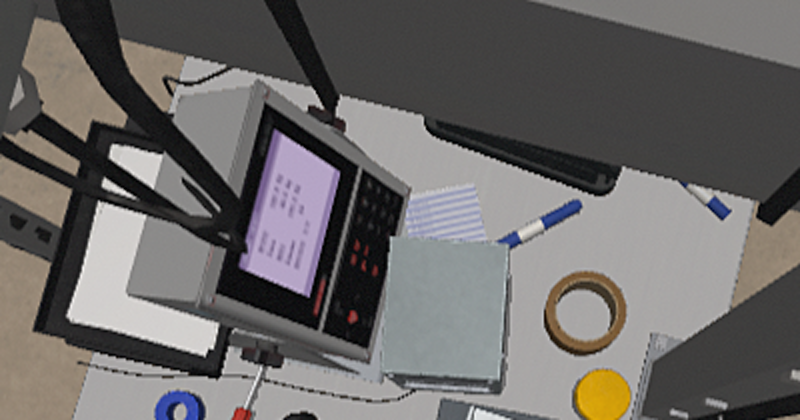

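Emit:
{"op": "step_arm", "data": {
  "increments": [
    [[1, 0, 0, -1, 0, 0, 0], [1, 0, 0.3, -1, 0, 0, 0], [1, 0, 0.6, -1, 0, 0, 0], [1, 0, 1, -1, 0, 0, 0], [1, 0, 1, -1, 0, 0, 0], [1, 0, 1, 0, 0, 0, 0], [1, 0, 1, 0, 0, 0, 0], [1, 0, 1, 0, 0, 0, 0], [1, -0.5, 1, 0, 0, 0, 0], [1, -1, 0.8, 0, 0, 0, 0], [1, -1, 0.5, 0, 0, 0, 0], [1, -1, 0.4, 0, 0, 0, 0], [1, -1, 0.4, 0, 0, 0, 0]]
  ]
}}

```text
time_s: 2.88
position: [432.0, 388.0, 381.3]
eef_rot: [0.0, 0.821, 0.571, 0.0]
wrist_force: [1.4, 0.6, -0.1]
gripper_width: 85.4
```

Emit:
{"op": "step_arm", "data": {
  "increments": [
    [[1, -1, 0.4, 0, 0, 0, 0], [1, -1, 0.4, 0, 0, 0, 0], [1, -1, 0.4, 0, 0, 0, 0], [1, -1, 0.4, 0, 0, 0, 0], [1, -1, 0.4, 0, 0, 0, 0], [1, -1, 0.4, 0, 0, 0, 0], [1, -1, 0.4, 0, 0, 0, 0], [1, -1, 0.4, 0, 0, 0, 0], [1, -1, 0.4, 0, 0, 0, 0], [1, -1, 0.4, 0, 0, 0, 0], [1, -1, 0.4, 0, 0, 0, 0], [1, -1, 0.4, 0, 0, 0, 0], [1, -1, 0.4, 0, 0, 0, 0], [1, -1, 0.4, 0, 0, 0, 0], [1, -1, 0.4, 0, -1, 0, 0], [1, -1, 0.4, 0, -1, 0, 0], [1, 0, 0, 0, -1, 0, 0], [1, 0, 0, 0, -1, 0, 0], [1, 0, 0, 0, -1, 0, 0], [1, 0, 0, 0, -1, 0, 0]]
  ]
}}

```text
time_s: 5.38
position: [445.2, -127.7, 382.7]
eef_rot: [0.214, 0.792, 0.551, 0.149]
wrist_force: [0.5, -0.6, -0.9]
gripper_width: 85.5
```

```bash
python3 - <<'E'
from h import *
im=get_image("wrist"); cv2.imwrite("pics/w1.png",im[:,:,::-1]); print(env.observe()["joints"].round(3),get_calibration("wrist")["T"].round(3))
E
```

```text
[-0.338 -0.213  2.172 -0.014  0.653 -1.545] [[ 3.49000e-01 -6.34000e-01 -6.90000e-01  3.16350e+02]
 [ 9.37000e-01  2.36000e-01  2.56000e-01 -7.91380e+01]
 [ 0.00000e+00 -7.36000e-01  6.77000e-01  4.65976e+02]
 [ 0.00000e+00  0.00000e+00  0.00000e+00  1.00000e+00]]
```

View pics/w1.png

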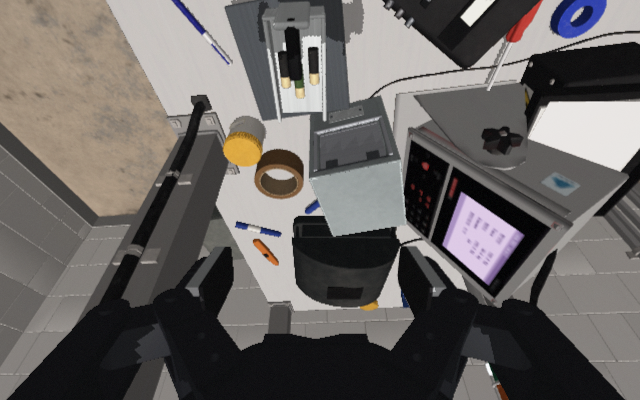

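Emit:
{"op": "step_arm", "data": {
  "increments": [
    [[1, 0, 0, 0, 1, 0, 0], [1, 0, 0, 0, 1, 0, 0], [1, 0, 0, 0, 1, 0, 0], [1, 0, 0, 0, 1, 0, 0], [1, 0, 0, 0, 1, 0, 0], [1, 0, 0, 0, 1, 0, 0], [1, -1, 0, 1, 0, 0, 0], [1, 0, 0, 1, 0, 0, 0], [1, 0, 0, 1, 0, 0, 0], [1, 0, 0, 0, 0, 0, 0]]
  ]
}}

```text
time_s: 6.68
position: [433.9, -155.4, 291.1]
eef_rot: [-0.002, 0.821, 0.571, -0.001]
wrist_force: [-0.6, 0.6, 0.3]
gripper_width: 85.4
```

```bash
python3 - <<'E'
from h import *
c=get_calibration("wrist");im=get_image("wrist"); cv2.imwrite("pics/w2.png",im[:,:,::-1]); np.save("cw2.npy",c,allow_pickle=True)
o=env.observe();print(o["joints"].round(3),o["position"],o["time_s"],c["T"].round(2).tolist())
x0,y0,x1,y1=180,40,500,280
cv2.imwrite("pics/w2z.png",cv2.resize(im[y0:y1,x0:x1,::-1],None,fx=2.5,fy=2.5,interpolation=cv2.INTER_CUBIC))
E
```

```text
[-0.41   0.148  1.928  0.     1.068 -1.626] [ 434.76608289 -155.71678053  292.43717374] 6.725 [[0.35, -0.9, -0.27, 365.04], [0.94, 0.33, 0.1, -129.2], [0.0, -0.29, 0.96, 433.19], [0.0, 0.0, 0.0, 1.0]]
```

View pics/w2.png

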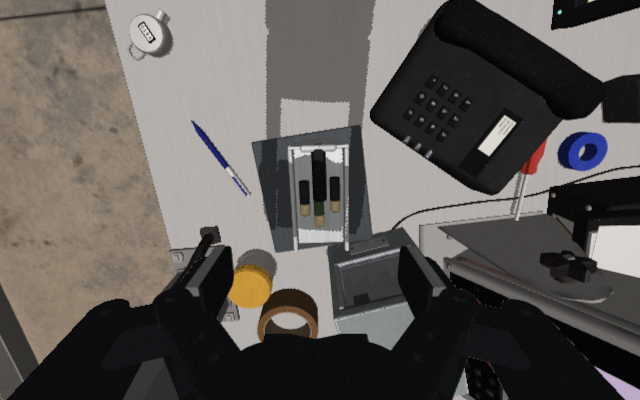

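View pics/w2z.png

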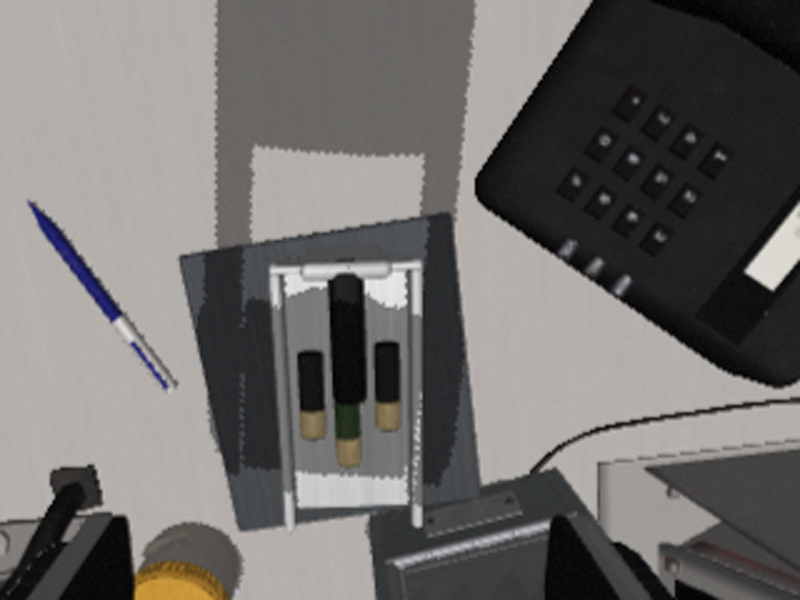

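```bash
cat >> fit.py <<'E'
print("----")
W=np.load("cw2.npy",allow_pickle=True).item()
wp=lambda l:np.array(l)/2.5+[180,40]
x=fit("scoop",[(W,tw+g,wp([[422,527],[286,530],[270,268],[423,262],[349,402],[346,275]])),(S,tw[:2],sc([[385,303],[490,257]])),(T,tw+g,tp([[188,322],[272,348],[217,523],[135,493],[201,435],[178,512]]))],[475,-167,-.3,40])
fit("scoopW",[(W,tw+g,wp([[422,527],[286,530],[270,268],[423,262],[349,402],[346,275]]))],[475,-167,-.3,40])
c,s=np.cos(x[2]),np.sin(x[2]); print("grip",x[0]-43*c,x[1]-43*s,x[3]+75)
fit("scale",[(W,pn,wp([[480,490],[240,530],[180,257],[450,213]])),(S,[pn[0],pn[3],pn[2]],sc([[325,383],[545,562],[743,412]])),(T,pn,tp([[145,312],[313,345],[278,538],[107,508]]))],[471,-171,-.2,0])
fit("box",[(W,[[-75,-65,176]],wp([[380,583]])),(S,bt,sc([[213,213],[390,105],[200,18],[22,108]])),(T,bt,tp([[62,277],[236,285],[242,95],[75,82]]))],[600,-100,0,0])
E
python3 fit.py | sed -n '/----/,$p'
```

```text
----
scoop [ 4.77216e+02 -1.64867e+02 -3.25000e-01  3.49410e+01] res [-1.3, 0.0, -0.2, 0.4, -0.1, -0.9, -1.5, -0.3, 0.0, 1.4, -0.4, -4.8, -2.0, 0.7, 0.1, -0.3, -0.2, -1.5, 0.3, -0.9, 0.2, -2.2, -1.5, -1.7, -2.1, 0.1, -3.3, 1.3]
scoopW [ 4.78491e+02 -1.64601e+02 -3.22000e-01  3.24420e+01] res [-0.9, -0.2, 0.5, 0.3, 0.5, -0.1, -1.4, 0.2, 0.5, 1.7, 0.0, -4.1]
grip 436.4653124707644 -151.14139738152764 109.94111721694607
scale [ 4.72524e+02 -1.70274e+02 -1.97000e-01 -3.70800e+00] res [0.3, 2.4, -0.9, 0.6, -1.6, -0.6, -0.4, -0.9, -2.2, 0.0, 0.6, 1.0, 1.1, 1.1, -0.6, -1.3, 0.1, -1.5, -0.3, -0.6, -0.9, -1.7]
box [ 6.54339e+02 -1.29588e+02 -7.70000e-02 -2.76000e+00] res [-1.0, 43.3, 0.5, 1.8, 2.0, 1.0, 0.8, -0.1, -0.7, 0.1, -1.9, -0.6, -2.2, 0.7, 0.5, -1.1, -0.7, -0.7]
```

Emit:
{"op": "step_arm", "data": {
  "increments": [
    [[1, 0.13, 0, 1, 0, 0, -0.38], [1, 0, 0, 1, 0, 0, 0], [1, 0, 0, 1, 0, 0, 0], [1, 0, 0, 1, 0, 0, 0], [1, 0, 0, 1, 0, 0, 0], [1, 0, 0, 0.5, 0, 0, 0], [1, 0, 0, 0.5, 0, 0, 0], [1, 0, 0, 0.5, 0, 0, 0], [1, 0, 0, 0, 0, 0, 0]]
  ]
}}

```text
time_s: 7.85
position: [437.0, -152.4, 97.8]
eef_rot: [-0.0, 0.811, 0.585, -0.0]
wrist_force: [0.1, 0.4, 0.6]
gripper_width: 85.7
```

```bash
python3 - <<'E'
from h import *
o=env.observe();print(o["position"],o["wrist_force"])
im=get_image("wrist"); cv2.imwrite("pics/w3.png",im[:,:,::-1])
im=get_image("scene"); x0,y0,x1,y1=250,100,490,280
im=get_image("scene"); x0,y0,x1,y1=190,150,450,340
cv2.imwrite("pics/s3.png",cv2.resize(im[y0:y1,x0:x1,::-1],None,fx=3,fy=3,interpolation=cv2.INTER_CUBIC))
E
```

```text
[ 437.03085256 -152.36790027   97.75342027] [0.12728411 0.42188113 0.59304556]
```

View pics/w3.png

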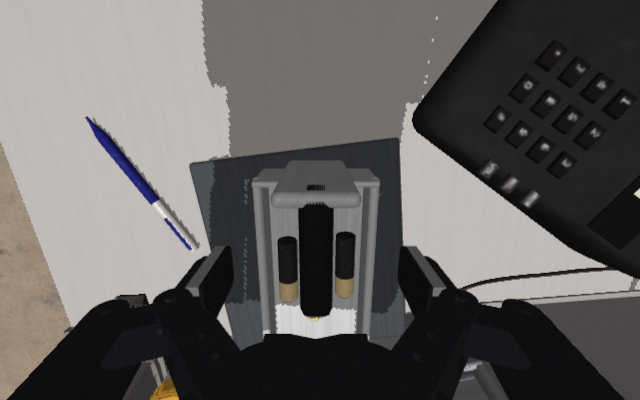

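View pics/s3.png

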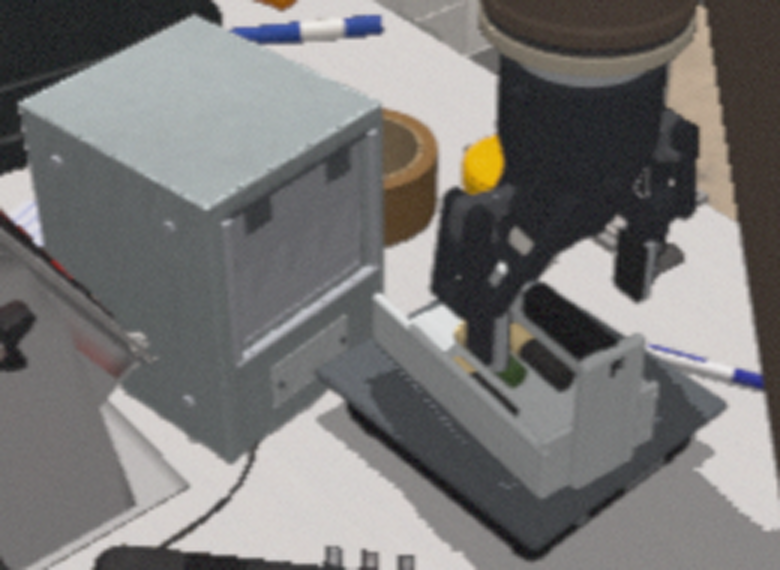

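Emit:
{"op": "step_arm", "data": {
  "increments": [
    [[-1, 0, 0, 0.1, 0, 0, 0], [-1, 0, 0, 0, 0, 0, 0], [-1, 0, 0, 0, 0, 0, 0], [-1, 0, 0, 0, 0, 0, 0], [-1, 0, 0, 0, 0, 0, 0], [-1, 0, 0, 0, 0, 0, 0], [-1, 0, 0, 0, 0, 0, 0], [-1, 0, 0, 0, 0, 0, 0]]
  ]
}}

```text
time_s: 9.0
position: [436.3, -152.1, 94.5]
eef_rot: [0.0, 0.811, 0.585, 0.0]
wrist_force: [-0.7, 0.9, 5.3]
gripper_width: 15.1
```

```bash
python3 - <<'E'
from h import *
o=env.observe();print(o["position"],o["wrist_force"],o["gripper_width"])
im=get_image("scene"); x0,y0,x1,y1=190,150,450,340
cv2.imwrite("pics/s4.png",cv2.resize(im[y0:y1,x0:x1,::-1],None,fx=3,fy=3,interpolation=cv2.INTER_CUBIC))
E
```

```text
[ 436.30047873 -152.12427441   94.50614306] [-0.72683146  0.85522776  5.34452872] 15.137628318085993
```

View pics/s4.png

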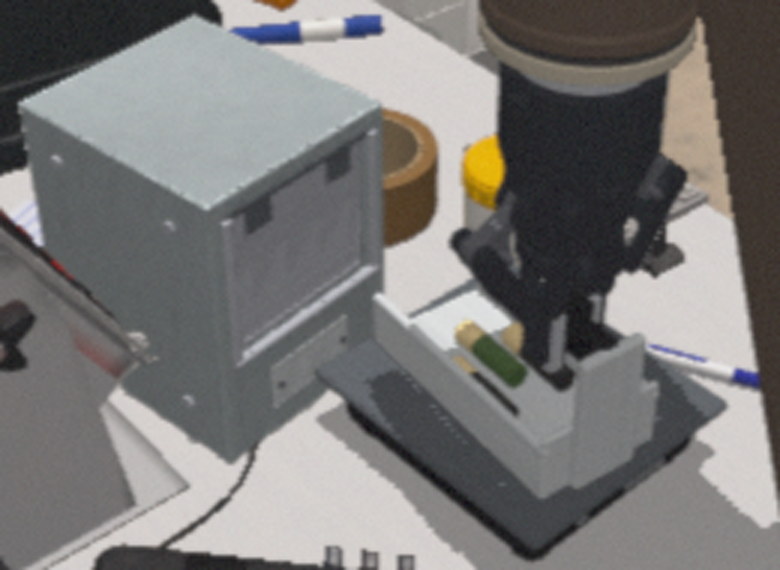

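```bash
python3 - <<'E'
import cv2
im=cv2.imread("pics/w1.png")[80:250,280:430]; cv2.imwrite("pics/w1z.png",cv2.resize(im,None,fx=3.5,fy=3.5,interpolation=cv2.INTER_CUBIC))
im=cv2.imread("pics/scene0.png")[155:305,190:330]; cv2.imwrite("pics/s0b.png",cv2.resize(im,None,fx=4,fy=4,interpolation=cv2.INTER_CUBIC))
E
```

```text
(no output)
```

View pics/w1z.png

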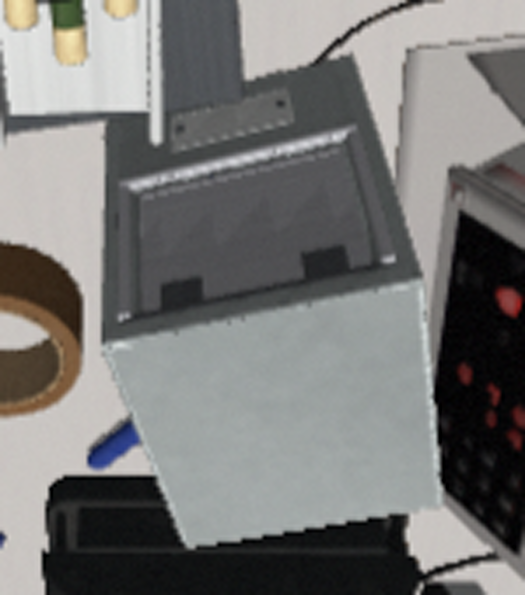

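View pics/s0b.png

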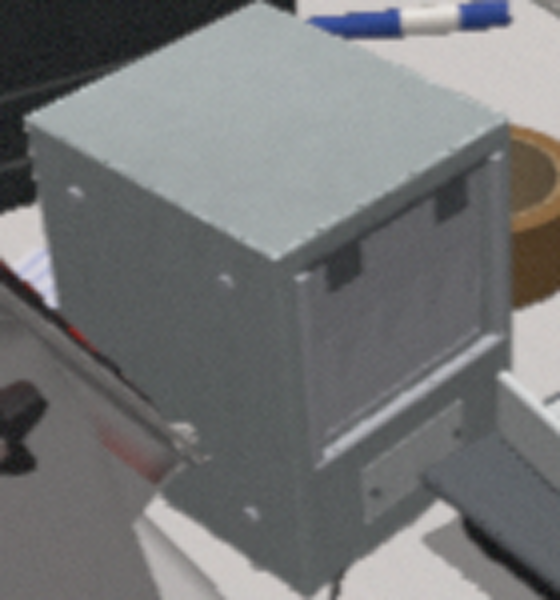

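```bash
cat >> fit.py <<'E'
print("====")
W1={"mtx":W["mtx"],"T":np.array([[.349,-.634,-.690,316.35],[.937,.236,.256,-79.138],[0,-.736,.677,465.976],[0,0,0,1]])}
w1=lambda l:np.array(l)/3.5+[280,80]
s4=lambda l:np.array(l)/4.+[190,155]
A=(W1,[bt[1],bt[0],bt[3],bt[2],[-75,65,0]],w1([[103,347],[422,275],[440,503],[190,547],[350,57]]))
B=(S,[bt[0],bt[1],bt[2],bt[3],[-75,65,0]],s4([[278,262],[507,122],[262,2],[28,122],[308,595]]))
C=(T,bt,tp([[62,277],[236,285],[242,95],[75,82]]))
for s in ([A],[B],[C],[A,B,C]): fit("box",s,[655,-130,-.06,0])
E
python3 fit.py | sed -n '/====/,$p'
```

```text
====
box [ 6.62690e+02 -1.28078e+02 -6.90000e-02 -8.52500e+00] res [0.0, 0.1, -0.3, 1.2, 0.7, -0.2, -0.5, -0.6, 0.3, -0.4]
box [ 6.66042e+02 -1.39843e+02 -7.60000e-02 -1.23890e+01] res [-0.3, -0.3, 0.2, -0.4, -0.2, 0.9, 0.3, -0.2, 0.1, 0.3]
box [ 6.55517e+02 -1.31206e+02 -5.80000e-02 -1.25830e+01] res [0.2, -0.0, -0.7, 0.2, 0.5, -0.9, -0.0, 0.6]
box [ 6.55286e+02 -1.29122e+02 -7.40000e-02 -2.56900e+00] res [-2.4, -0.6, -0.7, 0.4, 0.1, 0.4, -2.4, -0.0, -0.4, -2.1, -0.2, 0.3, 1.4, -0.7, -0.5, 0.1, -1.2, -0.3, 0.3, 2.6, -2.1, -1.0, -2.3, 0.2, 0.1, -1.6, -1.1, -1.1]
```

Emit:
{"op": "step_arm", "data": {
  "increments": [
    [[-1, 0, 0, -0.1, 0, 0, 0], [-1, 0, 0, -0.25, 0, 0, 0], [-1, 0, 0, -0.35, 0, 0, 0], [-1, 0, 0, -0.4, 0, 0, 0], [-1, 0, 0, -0.3, 0, 0, 0], [-1, 0.1, -0.05, -0.2, 0, 0, 0], [-1, 0.25, -0.1, 0, 0, 0, 0], [-1, 0.3, -0.15, 0, 0, 0, 0], [-1, 0.3, -0.1, 0, 0, 0, 0], [-1, 0.2, -0.1, 0, 0, 0, -0.3], [-1, 0.06, 0, 0, 0, 0, -0.6], [-1, 0, 0, 0, 0, 0, -0.7], [-1, 0, 0, 0, 0, 0, -0.7], [-1, 0, 0, 0, 0, 0, -0.4], [-1, 0, 0, 0, 0, 0, -0.16], [-1, 0, 0, 0, 0, 0, 0]]
  ]
}}

```text
time_s: 11.05
position: [433.4, -112.9, 142.3]
eef_rot: [-0.0, 0.732, 0.681, 0.0]
wrist_force: [-0.1, -0.8, -2.8]
gripper_width: 15.4
```

```bash
cat > look.py <<'E'
from h import *
import sys
k=sys.argv[1]
o=env.observe();print(o["position"],o["wrist_force"],o["gripper_width"],o["time_s"],o["joints"].round(2))
c=get_calibration("wrist");np.save(f"c{k}.npy",c,allow_pickle=True)
for n in sys.argv[2:]:
    im=get_image(n)
    if n=="wrist": cv2.imwrite(f"pics/{k}w.png",im[:,:,::-1])
    if n=="scene": cv2.imwrite(f"pics/{k}s.png",cv2.resize(im[120:320,190:450,::-1],None,fx=3,fy=3,interpolation=cv2.INTER_CUBIC))
    if n=="top": cv2.imwrite(f"pics/{k}t.png",cv2.resize(im[90:290,230:430,::-1],None,fx=3,fy=3,interpolation=cv2.INTER_CUBIC))
E
python3 look.py L5 scene top wrist
```

```text
[ 433.44389846 -112.87332467  142.33451611] [-0.11082964 -0.76372194 -2.82002705] 15.39511724024025 11.05 [-0.32  0.33  2.14  0.    0.67 -1.82]
```

View pics/L5s.png

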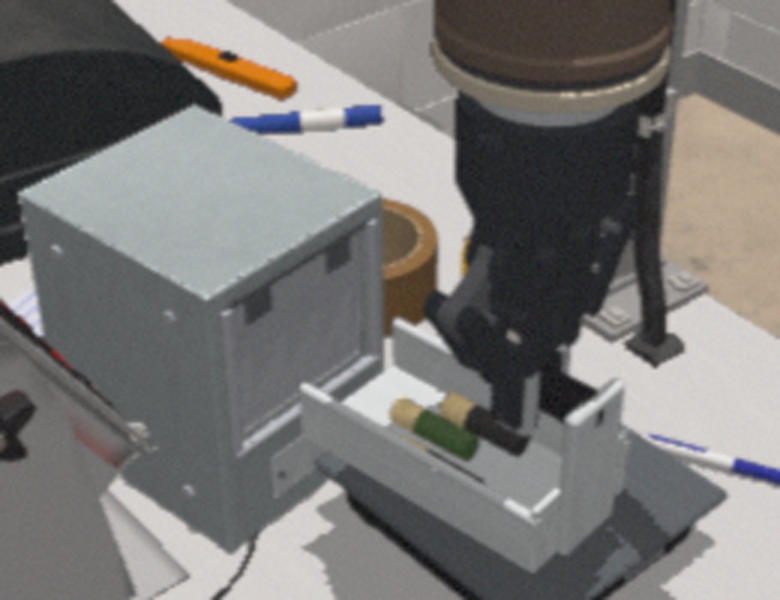

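View pics/L5t.png

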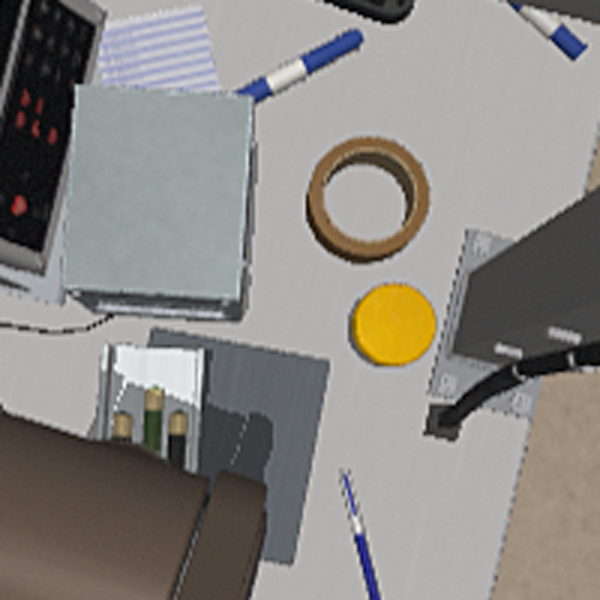

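View pics/L5w.png

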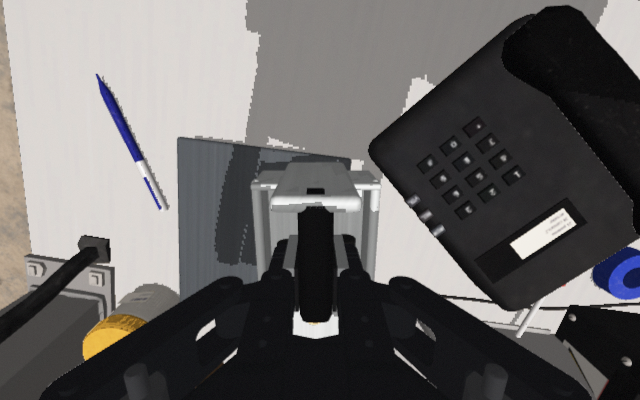

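```bash
cat > f2.py <<'E'
from fit import *
print("@@@@")
t3=lambda l:np.array(l)/3.+[230,90]; s3=lambda l:np.array(l)/3.+[190,120]
a,b=t3([[103,346],[208,349]]); print("T nose",onz(T,a,123),onz(T,b,123))
a,b=s3([[302,386],[397,320]]); print("S nose",onz(S,a,123),onz(S,b,123))
# frame of port, top corners of lip
for nm,c,uv in [("T",T,t3([[65,290],[244,300],[253,97],[78,85]])),("S",S,s3([[207,302],[381,195],[195,107],[20,200]]))]:
    P=[onz(c,u,176) for u in uv]; print(nm,"boxfront",P[0].round(1),P[1].round(1),"mid",((P[0]+P[1])/2).round(1),np.round(P[3],1),np.round(P[2],1))
g=np.array([433.4,-112.9]);d=np.array([np.cos(-.072),np.sin(-.072)]);n=np.array([-d[1],d[0]])
print("expected nose",g+118*d+38*n,g+118*d-38*n)
E
python3 f2.py | sed -n '/@@@@/,$p'
```

```text
@@@@
T nose [547.16892202 -83.95294193 123.        ] [ 544.20574105 -163.19358586  123.        ]
S nose [548.45219839 -82.9374728  123.        ] [ 543.06581306 -155.73942293  123.        ]
T boxfront [583.4 -63.5 176. ] [ 575.2 -190.5  176. ] mid [ 579.3 -127.   176. ] [732.4 -72.  176. ] [ 722.9 -198.3  176. ]
S boxfront [583.4 -56.4 176. ] [ 574.4 -183.7  176. ] mid [ 578.9 -120.   176. ] [726.9 -65.1 176. ] [ 721.9 -196.1  176. ]
expected nose [553.82791282 -83.48711482] [ 548.3606394 -159.2902079]
```

Emit:
{"op": "step_arm", "data": {
  "increments": [
    [[-1, 0, 0.1, 0, 0, 0, 0], [-1, 0, 0.2, 0, 0, 0, 0], [-1, 0, 0.3, 0, 0, 0, 0], [-1, 0, 0.3, 0, 0, 0, 0], [-1, 0, 0.3, 0, 0, 0, 0], [-1, 0, 0.3, 0, 0, 0, 0], [-1, 0, 0.3, 0, 0, 0, 0], [-1, 0, 0.2, 0, 0, 0, 0], [-1, 0, 0.1, 0, 0, 0, 0], [-1, 0, 0.1, 0, 0, 0, 0], [-1, 0, 0, 0, 0, 0, 0]]
  ]
}}

```text
time_s: 12.58
position: [499.3, -117.7, 142.3]
eef_rot: [0.0, 0.732, 0.681, -0.0]
wrist_force: [-0.4, -0.7, -3.2]
gripper_width: 15.2
```

```bash
python3 look.py L6 scene top
```

```text
[ 499.33741837 -117.72670135  142.32366387] [-0.41779214 -0.68562255 -3.20629221] 15.20211756527408 12.575 [-0.29  0.41  2.   -0.    0.74 -1.79]
```

View pics/L6s.png

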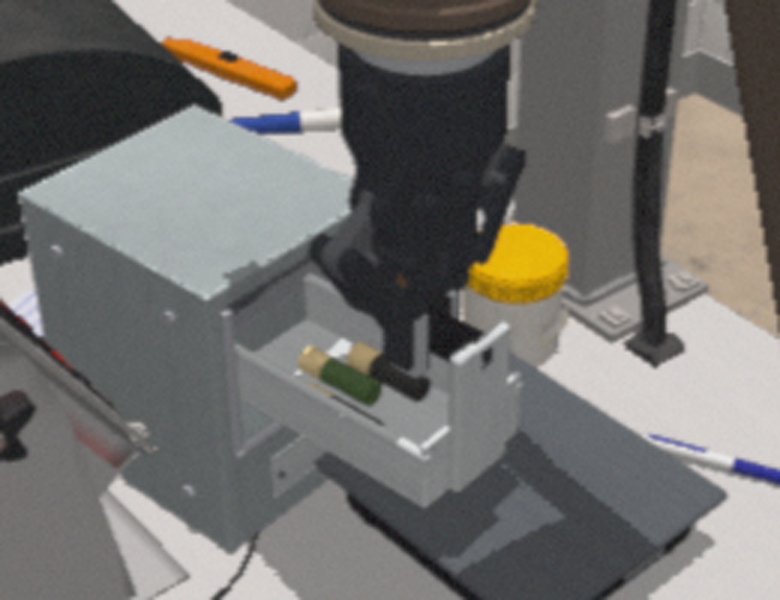

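View pics/L6t.png

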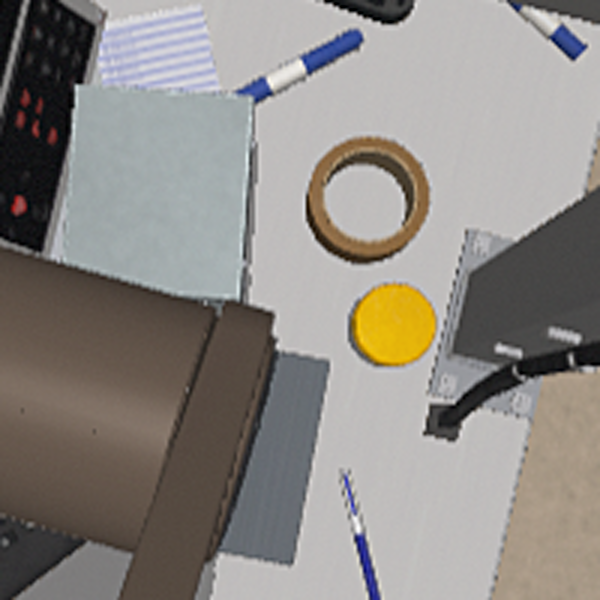

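Emit:
{"op": "step_arm", "data": {
  "increments": [
    [[-1, 0, 0.15, -0.22, 0.8, 0, 0], [-1, 0, 0.15, -0.22, 0.8, 0, 0], [-1, 0, 0.15, -0.22, 0.8, 0, 0], [-1, 0, 0.15, -0.22, 0.8, 0, 0], [-1, 0, 0.15, -0.22, 0.8, 0, 0]]
  ]
}}

```text
time_s: 13.3
position: [526.1, -119.6, 172.1]
eef_rot: [-0.128, 0.721, 0.671, -0.119]
wrist_force: [-0.2, -0.0, -1.3]
gripper_width: 15.0
```

```bash
python3 look.py L7 scene
```

```text
[ 526.14240201 -119.64983252  172.08429767] [-0.24929417 -0.04532874 -1.28548794] 15.028860405379843 13.3 [-0.24  0.59  1.63 -0.06  1.27 -1.71]
```

View pics/L7s.png

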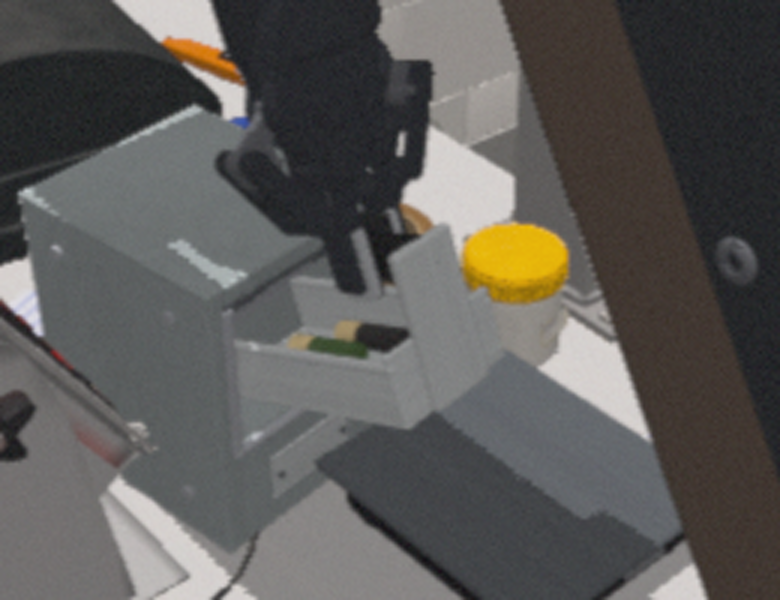

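Emit:
{"op": "step_arm", "data": {
  "increments": [
    [[-1, 0, 0.168, -0.228, 0.8, 0, 0], [-1, 0, 0.168, -0.228, 0.8, 0, 0], [-1, 0, 0.168, -0.228, 0.8, 0, 0], [-1, 0, 0.168, -0.228, 0.8, 0, 0], [-1, 0, 0.168, -0.228, 0.8, 0, 0], [-1, 0, 0, 0, 0, 0, 0], [-1, 0, 0, 0, 0, 0, 0], [-1, 0, 0, 0, 0, 0, 0], [-1, 0, 0, 0, 0, 0, 0]]
  ]
}}

```text
time_s: 14.48
position: [563.8, -122.4, 190.6]
eef_rot: [-0.25, 0.688, 0.64, -0.233]
wrist_force: [-0.7, -0.2, -1.5]
gripper_width: 15.1
```

```bash
python3 look.py L8 scene wrist
```

```text
[ 563.78477795 -122.42856725  190.62701854] [-0.6588938  -0.22790035 -1.47703462] 15.069295998765483 14.475 [-0.21  0.83  1.25 -0.09  1.75 -1.69]
```

View pics/L8s.png

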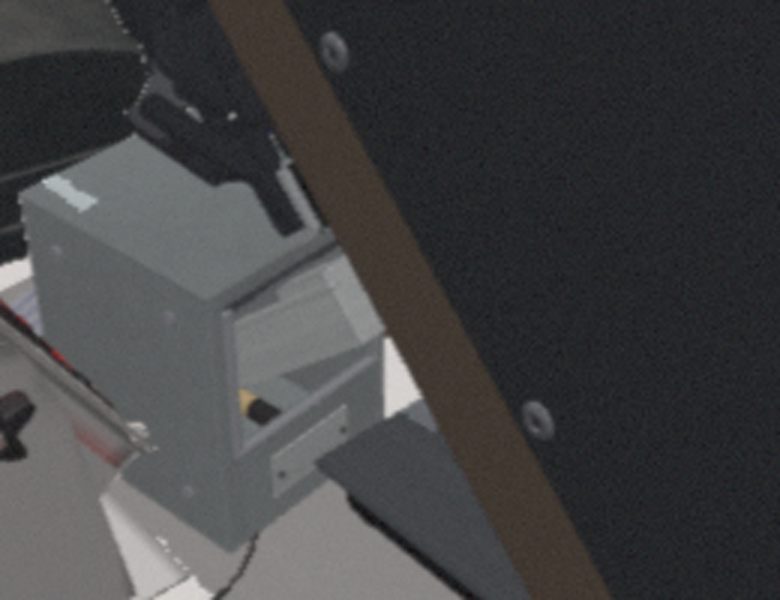

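View pics/L8w.png

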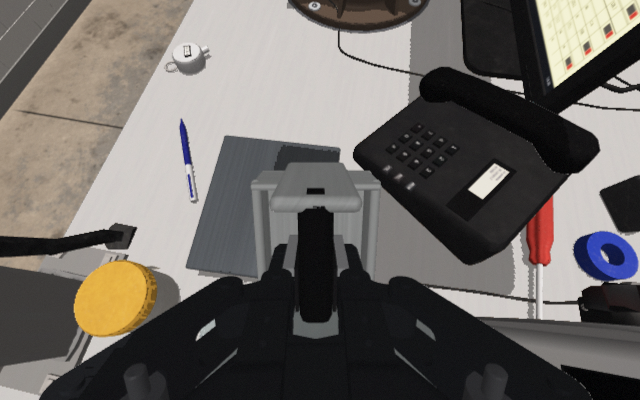

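Emit:
{"op": "step_arm", "data": {
  "increments": [
    [[-1, 0, 0.14, -0.27, 0.8, 0, 0], [-1, 0, 0, 0, 0, 0, 0], [-1, 0, 0, 0, 0, 0, 0], [-1, 0, 0, 0, 0, 0, 0], [-1, 0, 0, 0, 0, 0, 0]]
  ]
}}

```text
time_s: 15.2
position: [572.2, -123.0, 193.9]
eef_rot: [-0.274, 0.679, 0.632, -0.255]
wrist_force: [-1.0, 0.2, -1.6]
gripper_width: 15.0
```

```bash
python3 look.py L9 scene; python3 - <<'E'
import cv2
im=cv2.imread("pics/L9s.png")[230:480,180:420]; cv2.imwrite("pics/L9z.png",cv2.resize(im,None,fx=2.4,fy=2.4))
E
```

```text
[ 572.24519073 -122.99240413  193.86304764] [-1.02865795  0.17290407 -1.5780222 ] 14.956731749631974 15.2 [-0.21  0.88  1.17 -0.1   1.85 -1.69]
```

View pics/L9z.png

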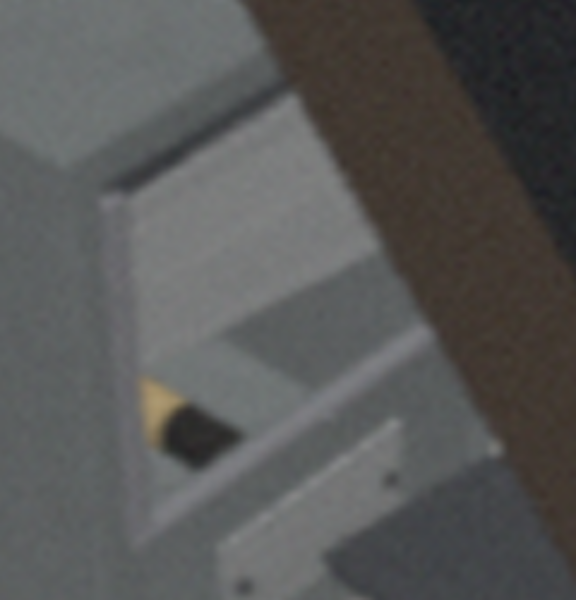

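```bash
python3 - <<'E'
from h import *
S=get_calibration("scene")
for z in (13,70): print(onz(S,(276.4,257.8),z))
E
```

```text
[ 641.94421002 -147.91801893   13.        ]
[595.25830469 -99.28614467  70.        ]
```

Emit:
{"op": "step_arm", "data": {
  "increments": [
    [[-1, 0, -0.14, 0.27, -0.8, 0, 0], [-1, 0, -0.16, 0.228, -0.8, 0, 0], [-1, 0, -0.16, 0.228, -0.8, 0, 0], [-1, 0, -0.16, 0.228, -0.8, 0, 0], [-1, 0, -0.16, 0.228, -0.8, 0, 0], [-1, 0, -0.16, 0.228, -0.8, 0, 0], [-1, 0, -0.14, 0.22, -0.8, 0, 0], [-1, 0, 0, 0, 0, 0, 0]]
  ]
}}

```text
time_s: 16.25
position: [518.1, -119.0, 170.4]
eef_rot: [-0.102, 0.725, 0.674, -0.095]
wrist_force: [-0.4, 0.7, -1.7]
gripper_width: 14.9
```

```bash
python3 look.py L10 scene
```

```text
[ 518.05004398 -118.99571348  170.43913205] [-0.43598165  0.74535735 -1.68109804] 14.938551485644094 16.25 [-0.25  0.54  1.71 -0.05  1.17 -1.72]
```

View pics/L10s.png

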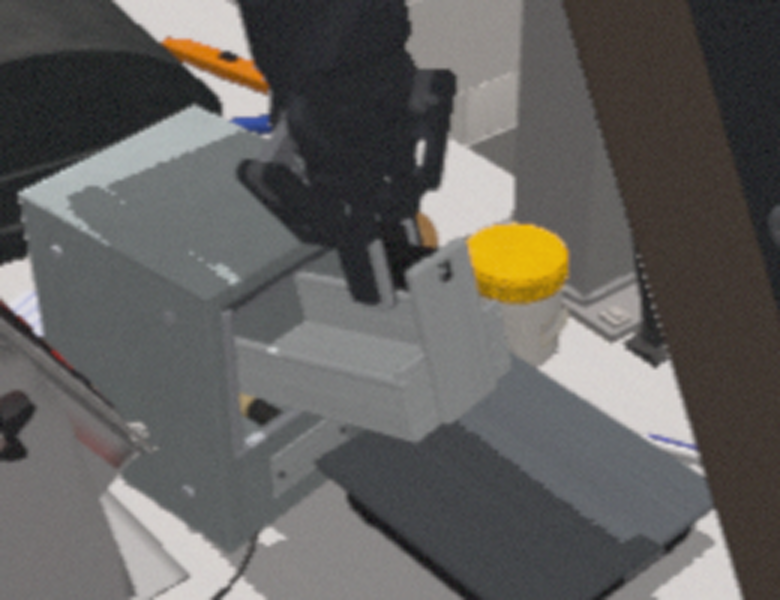

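Emit:
{"op": "step_arm", "data": {
  "increments": [
    [[-1, 0, -0.15, 0.22, -0.8, 0, 0], [-1, 0, -0.15, 0.22, -0.8, 0, 0], [-1, 0, -0.15, 0.22, -0.8, 0, 0], [-1, 0, -0.15, 0.22, -0.8, 0, 0], [-1, 0, -0.2, 0, 0, 0, 0], [-1, 0, -0.4, 0, 0, 0, 0], [-1, 0, -0.4, 0, 0, 0, 0], [-1, 0, -0.4, 0, 0, 0, 0], [-1, 0, -0.4, 0, 0, 0, 0], [-1, 0, -0.4, 0, 0, 0, 0], [-1, 0, -0.2, 0, 0, 0, 0], [-1, 0, 0, 0, 0, 0, 0], [-1, 0, 0, 0, 0, 0, 0]]
  ]
}}

```text
time_s: 17.92
position: [425.9, -112.5, 147.0]
eef_rot: [0.0, 0.732, 0.681, 0.0]
wrist_force: [-0.4, -0.6, -1.4]
gripper_width: 14.9
```

```bash
python3 look.py L11 scene top wrist; python3 -c "
from h import *
q=env.observe()['eef_rot'];print(R.from_quat(np.r_[q[1:],q[0]]).as_matrix().round(3))"
```

```text
[ 425.86463099 -112.49876213  146.95241122] [-0.4235709  -0.63991258 -1.35395484] 14.920699877565928 17.925 [-0.33  0.32  2.15  0.    0.68 -1.83]
[[ 0.072  0.997  0.   ]
 [ 0.997 -0.072 -0.   ]
 [-0.     0.    -1.   ]]
```

View pics/L11s.png

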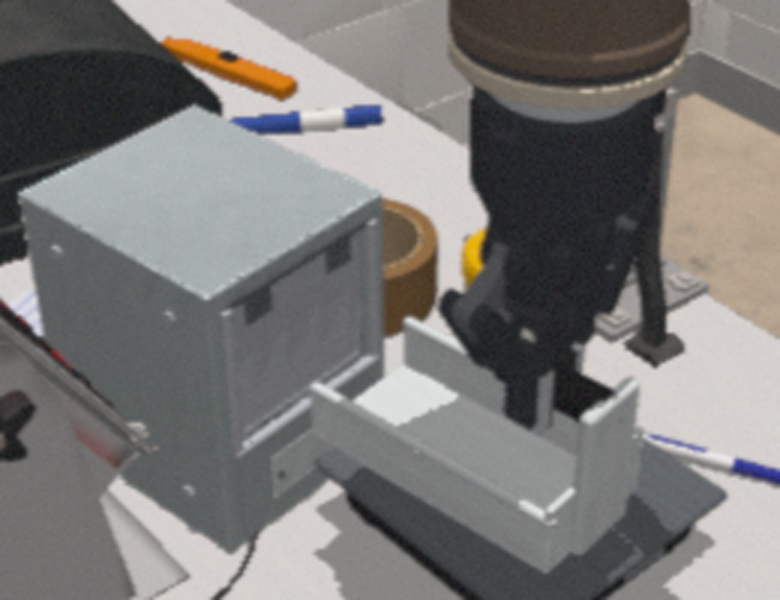

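View pics/L11t.png

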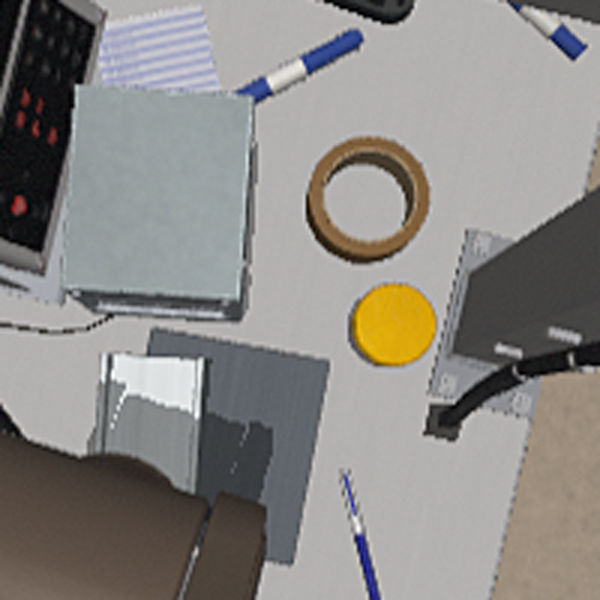

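View pics/L11w.png

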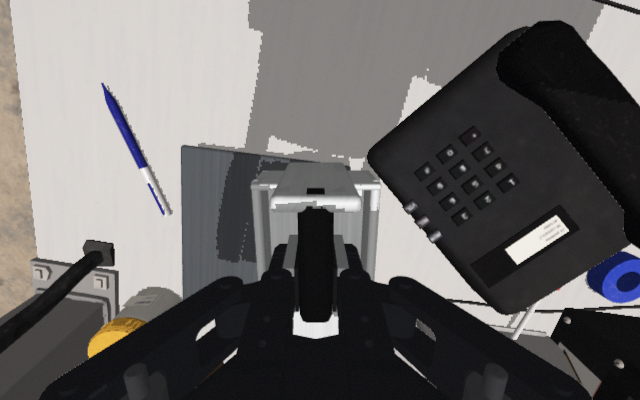

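Emit:
{"op": "step_arm", "data": {
  "increments": [
    [[-1, -0.15, 0, 0, 0, 0, 0], [-1, -0.3, 0.05, 0, 0, 0, 0], [-1, -0.4, 0.1, 0, 0, 0, 0], [-1, -0.4, 0.1, 0, 0, 0, 0], [-1, -0.29, 0, 0, 0, 0, 0.3], [-1, -0.1, 0, 0, 0, 0, 0.5], [-1, 0, 0, 0.2, 0, 0, 0.5], [-1, 0, 0, 0.3, 0, 0, 0.16], [-1, 0, 0, 0.3, 0, 0, 0], [-1, 0, 0, 0.3, 0, 0, 0], [-1, 0, 0, 0.2, 0, 0, 0], [-1, 0, 0, 0.15, 0, 0, 0], [-1, 0, 0, 0.1, 0, 0, 0], [-1, 0, 0, 0.05, 0, 0, 0], [-1, 0, 0, 0, 0, 0, 0], [-1, 0, 0, 0, 0, 0, 0]]
  ]
}}

```text
time_s: 20.08
position: [429.3, -162.0, 99.0]
eef_rot: [0.0, 0.774, 0.633, 0.0]
wrist_force: [-0.4, 0.1, -1.4]
gripper_width: 15.2
```

```bash
python3 look.py L12 scene top
```

```text
[ 429.34778665 -162.02422241   98.99861679] [-0.3674329   0.13655929 -1.35471028] 15.235068112629385 20.075 [-0.43  0.42  2.15  0.    0.57 -1.8 ]
```

View pics/L12s.png

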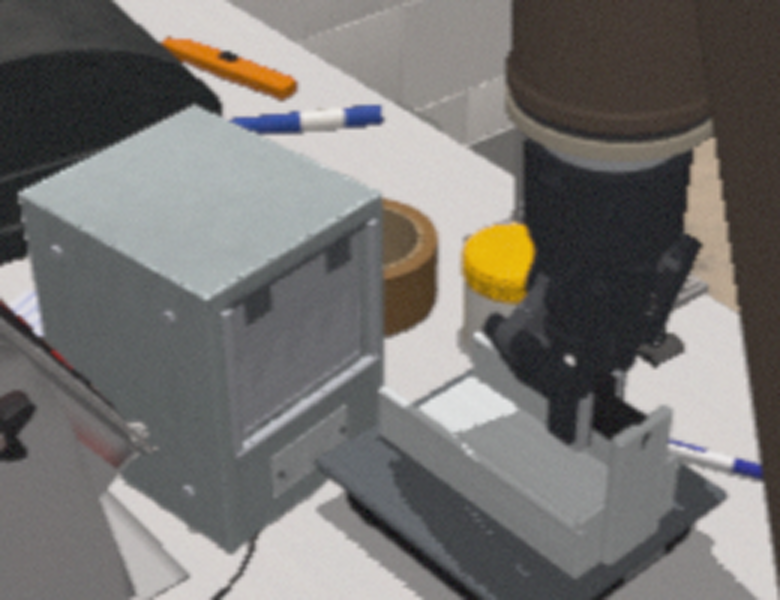

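View pics/L12t.png

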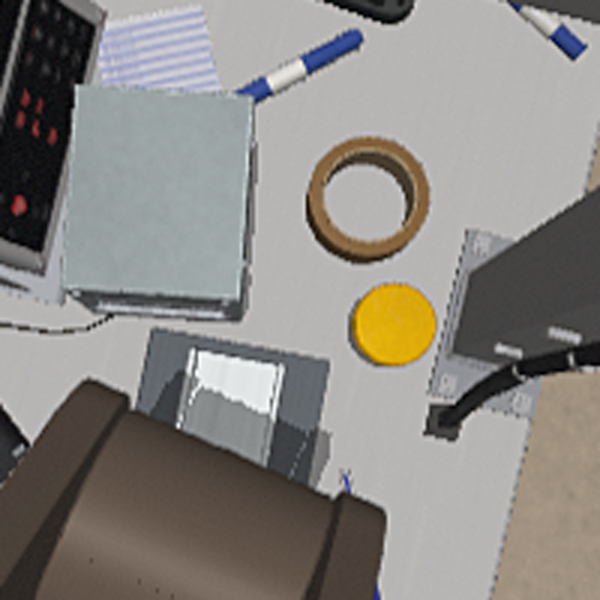

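Emit:
{"op": "step_arm", "data": {
  "increments": [
    [[-1, 0, 0, 0.05, 0, 0, 0], [-1, 0, 0, 0.05, 0, 0, 0], [-1, 0, 0, 0.04, 0, 0, 0], [-1, 0, 0, 0, 0, 0, 0]]
  ]
}}

```text
time_s: 20.68
position: [429.2, -161.9, 94.6]
eef_rot: [-0.0, 0.774, 0.633, -0.0]
wrist_force: [-0.1, -1.1, -1.6]
gripper_width: 14.9
```

Emit:
{"op": "step_arm", "data": {
  "increments": [
    [[-1, 0, 0, 0.02, 0, 0, 0], [-1, 0, 0, 0.02, 0, 0, 0], [-1, 0, 0, 0, 0, 0, 0]]
  ]
}}

```text
time_s: 21.05
position: [429.2, -161.9, 94.4]
eef_rot: [0.0, 0.774, 0.633, 0.0]
wrist_force: [-6.1, 4.3, 31.4]
gripper_width: 15.2
```

Emit:
{"op": "step_arm", "data": {
  "increments": [
    [[-1, 0, 0, -0.02, 0, 0, 0], [-1, 0, 0, -0.01, 0, 0, 0], [-1, 0, 0, 0, 0, 0, 0]]
  ]
}}

```text
time_s: 21.42
position: [429.3, -161.9, 94.5]
eef_rot: [0.0, 0.774, 0.633, 0.0]
wrist_force: [-0.3, 2.4, 10.0]
gripper_width: 15.2
```

Emit:
{"op": "step_arm", "data": {
  "increments": [
    [[-1, 0, 0, -0.01, 0, 0, 0], [-0.6, 0, 0, 0, 0, 0, 0], [-0.2, 0, 0, 0, 0, 0, 0], [0.3, 0, 0, 0, 0, 0, 0], [1, 0, 0, 0, 0, 0, 0], [1, 0, 0, 0, 0, 0, 0], [1, 0, 0, 0, 0, 0, 0], [1, 0, 0, 0, 0, 0, 0]]
  ]
}}

```text
time_s: 22.42
position: [429.2, -162.0, 94.7]
eef_rot: [0.0, 0.774, 0.633, 0.0]
wrist_force: [0.2, 0.3, -0.2]
gripper_width: 85.6
```

```bash
python3 look.py L13 scene wrist
```

```text
[ 429.2474997  -161.95533569   94.65426966] [ 0.1554383   0.30572204 -0.23251685] 85.55075158046503 22.425 [-0.43  0.43  2.15  0.    0.56 -1.8 ]
```

View pics/L13w.png

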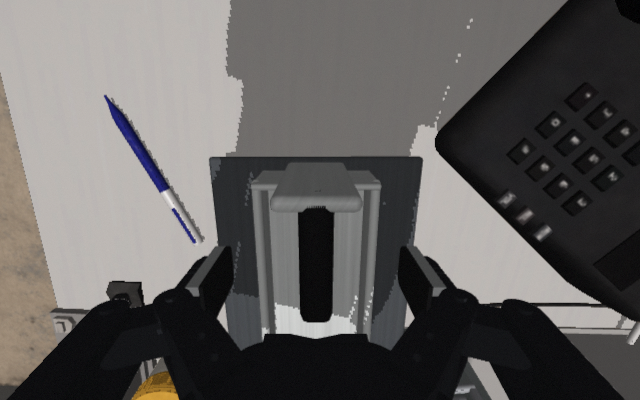

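View pics/L13s.png

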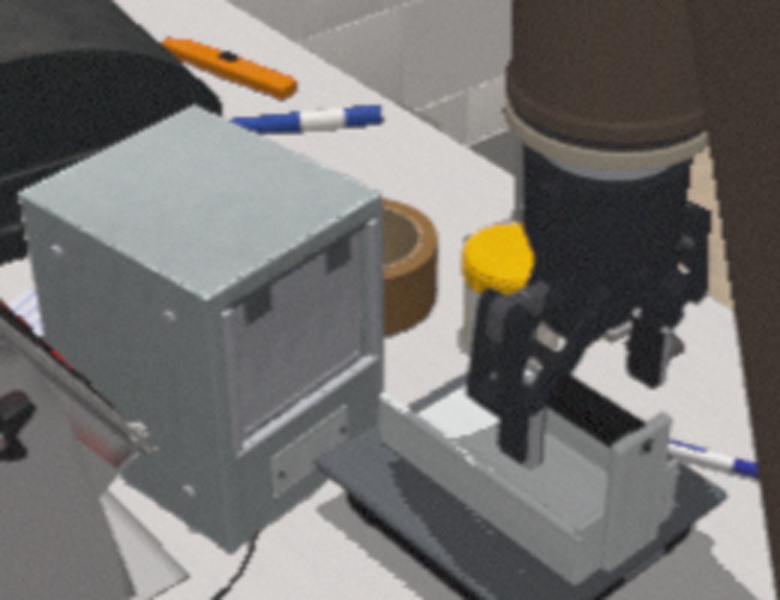

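Released cleanly: the bar is centred between the fingers at col 316, and the scoop lies square on the pan. Next I lift straight up and check.

Emit:
{"op": "step_arm", "data": {
  "increments": [
    [[1, 0, 0, -0.4, 0, 0, 0], [1, 0, 0, -0.8, 0, 0, 0], [1, 0, 0, -1, 0, 0, 0], [1, 0, 0, -1, 0, 0, 0], [1, 0, 0, -1, 0, 0, 0], [1, 0, 0, -1, 0, 0, 0], [1, 0, 0, -1, 0, 0, 0], [1, 0, 0, -0.5, 0, 0, 0], [1, 0, 0, 0, 0, 0, 0], [1, 0, 0, 0, 0, 0, 0]]
  ]
}}

```text
time_s: 23.78
position: [428.7, -161.8, 294.8]
eef_rot: [-0.001, 0.774, 0.633, -0.0]
wrist_force: [0.3, 0.1, -0.6]
gripper_width: 85.2
```

```bash
python3 look.py L14 scene wrist top
```

```text
[ 428.71874604 -161.75035824  294.76295589] [ 0.26048964  0.10206161 -0.55530745] 85.21727182495715 23.775 [-0.43  0.14  1.93 -0.    1.07 -1.8 ]
```

View pics/L14s.png

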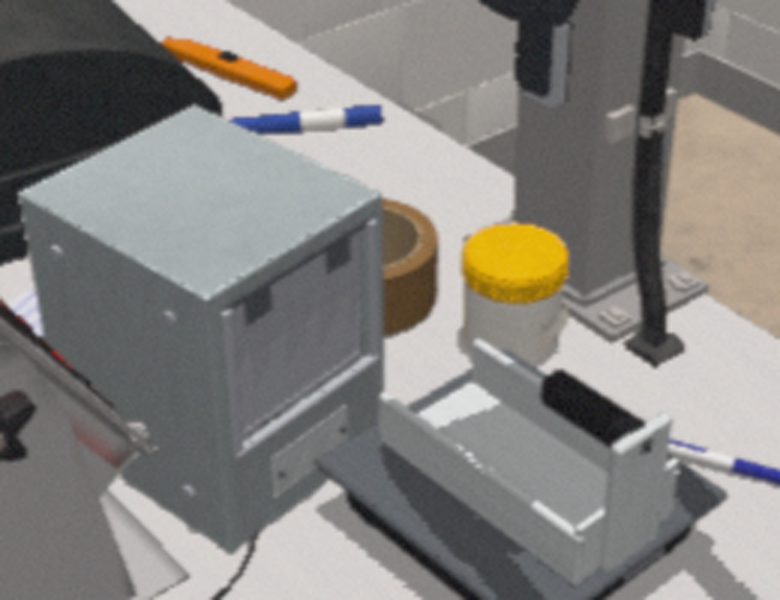

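View pics/L14w.png

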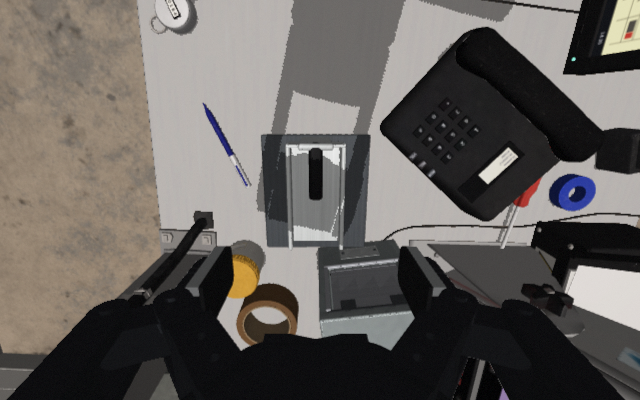

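The scoop stands empty and flat, centred on the pan: walls at cols 290 and 343, pan at 262–369. The flap is shut, the jar and tape haven't moved, and no stray cells are visible. Handing in.

```bash
python3 -c "
from rig import workorder
print(workorder.finish_job())"
```

```text
the job is handed in; nothing more can be done
None
```

I took the scoop by its bar grip and pushed the flap open with its nose. I tipped it to about 44° so the cells slid into the box, drew it out, and set the empty scoop back on the scale pan. The job was handed in about 24 s into the 54 s allowed.

- **Scoop:** the last pictures, with the arm clear, show it empty and flat, about in the middle of the pan.
- **Flap, jar and tape:** in those pictures the flap is shut, and the jar and tape roll look unmoved.
- **Cells:** I saw only one of the three in the box, on its floor through the open port. I take the other two to be in the box as well, because the scoop came out empty and no cell showed anywhere outside.
- **Forces:** the wrist force peaked at about 31 N for a moment, when the scoop was pressed onto the pan as I set it down. I backed off before opening the fingers. No other reading passed about 10 N.
- **Disagreements:** the three cameras differed by up to about 10 mm on where the box stands. I aligned the nose by comparing scoop and box within each view, where they agreed within about 2 mm.

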